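Weigh a lopsided slug magazine

TASK

Weigh the part-used slug magazine on the bench scale: nobody can see where the steel slugs sit inside it, so first lift it just a little to feel which end is heavy, set it back on the bench and let go of it. Then take it again at its balance point, lift it level and lay it gently on the scale's small round pan, so that it stays there level, right way up, on the pan alone, with both ends free in the air. Keep it close to level all the time and leave the other things on the bench where they are.

Things in the scene. Friction and masses are not known exactly. Their poses are not given: they have to be found in the camera images.
- magazine: Closed aluminium channel 440 long (x), 32 wide (y), 36 high, loose, flat on the bench; dark steel nose at +x, black cap at -x. Origin: middle of underside. 0.24 kg, plus a hidden stack of steel slugs, 0.46 to 0.59 kg, held fast inside: the balance point may be up to 118 mm either side of the middle. Slippery (friction 0.3), so grip firmly (30 N or more): held far from its balance point, the heavy end swings down.
- scale: The bench scale, fixed: a white housing 201 long (x) by 170 wide (y), 48 high, its sloping display and keys towards -x, one round steel pan standing above it. Origin: on the bench under the pan's centre (the housing reaches from x = -136 to +65 mm and 85 mm to either side in y); z up.
- pan_top (a point): Centre of the top face of the scale's flat round steel pan: diameter 60, 78 above the bench, rigid. Nothing else of the scale is higher than 54.
- case_a: Rose-gold lipstick case lying on its side, 62 x 20 x 20, loose. Origin under its middle.
- case_b: Rose-gold lipstick case standing upright, 20 x 20 x 60, loose. Origin at the centre of its underside.
- slug_dish: Small grey open dish with spare steel slugs, 100 x 70 x 24, loose. Origin at the centre of its underside.
- tape: Roll of packing tape lying flat, diameter 84, height 24, loose. Origin at the centre of its underside.
- bottle: Clear water bottle with a white cap, standing, diameter 62, height 205, loose. Origin at the centre of its underside.
- blow_gun: Yellow air blow gun lying on its side, about 200 x 110 x 30, loose. Origin under its barrel.

How it is judged:
By the outcome, as a careful person would: the job done as asked, in the order asked, and still so for the second after the job is handed in, with the robot touching nothing.
It also fails if it takes over 72 s, if anything falls off the work surface, if the arm or the gripper's body presses on something with over 40 N, if the wrist force passes 120 N, or if a joint passes its speed limit or range.

ROBOT

A 6-joint arm with a two-finger parallel gripper is mounted at the origin on the work surface. World frame = base frame: x ahead of the robot, y to its left, z up, the work surface at z = 0. Lengths are in m, angles in rad, forces in N, time in s.
With the tool pointing down it reaches from about 0.35 to 0.85 m from the base axis. Payload 8.1 kg.
Tool frame: the origin (TCP) lies at the very end of the fingers, on their centre line; the grasp point (between the pads) lies 19 mm behind it; x points along the fingers, y is the direction in which the jaws open and shut, and the axes are right-handed (so a half turn about x gives the same grasp; the last joint's range is limited). The gripper opens to 93 mm and grips with 3 to 60 N. Pads are 15 mm wide; open, the fingers measure 128 mm over their backs; the gripper's body (75 mm by 188 mm) begins 65 mm behind the grasp point.
Start: joints at [-1.255, 0.13, 1.488, -0, 1.523, -0.085], TCP at [0.234, -0.552, 0.219] pointing down, gripper open.
Joint ranges: [-2.96, 2.96], [-0.89, 2.26], [0.02, 2.5], [-1.34, 4.48], [0, 2.73], [-2.66, 2.66]. Speed limits (rad/s): [2.39, 2.39, 2.79, 3.14, 3.14, 3.14].

INTERFACE

Orientations are given as a rotation vector (axis times angle).
In Python, from plant import * gives the robot as it stands. The module is installed in compiled form; this text tells all that it offers.
- The arm moves only by the tool apply_moves, never from a script. Its argument "series" is a list of rows, each an object with "jaw": the gripper's target within -1 to 1 (shut at 1, half-way at 0, fully open at -1); "linear": the shift along the tool's x, y, z normalised to -1 to 1, where 1 is 0.6 m, a list of three; "roll": the turn about the tool's x normalised to -1 to 1, where 1 is 30 degrees. A call has 1 to 20 rows; each row is the pose to reach, as a shift and turn from the pose measured when the call began, along the tool's axes at that moment; what a row does not reach only later rows make up. A row lasts 1/8 s, in which the tool goes at most 62.5 mm and 10.7 degrees, less where a joint would pass 70% of its speed; a pose out of reach is approached as far as the arm can. A call with a number of a shift or a turn outside -1 to 1 is refused whole. A call with a gripper value outside its range is refused whole. The fingers move at their own pace and stop on an object; "force" is the grip in N (left out, the last holds). Time passes only in rows, so rows that repeat a pose let the fingers close. It gives the time, the measured TCP pose, the force and the opening at its end, in the units of the state.
- read_state(): the state, without advancing time (a new reading comes with each control period).
- read_camera(name): name is "scene" or "side" or "wrist"; returns a dict with "pixels" (420x560x3 uint8, blue, green, red), "intrinsics" (3x3 intrinsics, pixels), "rvec" (rotation vector, rad) and "tvec" (3), from world to camera coordinates, as OpenCV has them; the wrist camera has in their place "tool_from_camera" (4x4, takes a point from camera to tool coordinates, whose origin is the TCP and whose axes are the tool frame's). Camera axes: x right, y down, z forward; pixel columns grow to the right and rows downward; lengths in m; the calibration is good to about 2 mm. A picture is of the moment at which its call begins: read the wrist's pose just before it. There is no depth.
- close_job(): hands the job in, once; it reports no verdict.
The state is a dict: "t": time; "q": joint angles; "dq": joint speeds; "joint_torque": joint torques, N m; "tool_pos": TCP position; "orientation": TCP orientation; "force": force on the tool from outside, world axes, zero at the start; "wrist_torque": the same for the moment, N m; "opening": finger opening in m.
Only numpy, scipy, OpenCV 4.12 (cv2) and the standard library are available. Lean on these libraries where they do the work, as an engineer would, in place of code of your own. Each camera call takes 0.05 s, during which the arm holds its last target. There are 200 camera calls.

## Working session

There is one attempt and no reset: what is moved stays moved. The work goes in short steps, Python scripts to look and compute and a tool call to move; the robot and the scene stay as the last step left them, time stands still between calls to the robot, and variables do not carry over. Pictures are saved under pics/ and viewed, about 8 in all and at most 12, crops included, and the job is handed in when it is done.

Besides the shell and the picture viewer there is one more tool, called after "Call:" by a JSON object that holds its "op" and its "data". apply_moves: Moves the arm, as the interface text tells. Its arguments: {"type":"object","properties":{"series":{"type":"array"},"force":{"type":"number"}},"required":["series"]}

```bash
mkdir -p pics
cat > h.py <<'E'
import numpy as np, cv2
from plant import *
def grab(n):
    s=read_state(); c=read_camera(n); c['state']=s
    if n=='wrist':
        T=np.eye(4);T[:3,:3]=cv2.Rodrigues(np.array(s['orientation'],float))[0];T[:3,3]=s['tool_pos']
        M=T@np.array(c['tool_from_camera']);c['R']=M[:3,:3];c['o']=M[:3,3]
    else:
        R=cv2.Rodrigues(np.array(c['rvec'],float))[0];c['R']=R.T;c['o']=-R.T@np.array(c['tvec'],float).ravel()
    return c
def ray(c,u,v,z):
    d=c['R']@np.linalg.inv(np.array(c['intrinsics']))@np.array([u,v,1.])
    return c['o']+d*(z-c['o'][2])/d[2]
def proj(c,P):
    p=np.array(c['intrinsics'])@(c['R'].T@(np.array(P,float)-c['o']));return p[:2]/p[2]
E
python3 - <<'E'
from h import *
s=read_state();print({k:np.round(v,3).tolist() for k,v in s.items()})
print(cv2.Rodrigues(np.array(s['orientation'],float))[0].round(3))
ims=[]
for n in('scene','side'):
    c=grab(n);cv2.imwrite(f'pics/{n}0.png',c['pixels']);print(n,c['o'],c['R'][:,2]);np.save(f'{n}.npy',c,allow_pickle=True)
E
```

```text
{'t': 0.0, 'q': [-1.255, 0.131, 1.489, -0.0, 1.523, -0.085], 'dq': [0.001, 0.001, 0.001, 0.001, -0.0, 0.002], 'joint_torque': [0.0, -55.984, -49.176, 0.077, 0.035, -0.0], 'tool_pos': [0.234, -0.552, 0.218], 'orientation': [2.002, 0.408, -2.002], 'force': [0.09, -0.345, -1.043], 'wrist_torque': [-0.005, -0.016, -0.003], 'opening': 0.093}
[[-0.001  0.39  -0.921]
 [ 0.002 -0.921 -0.39 ]
 [-1.    -0.002 -0.   ]]
scene [0.98502487 0.88633002 0.85260254] [-0.37490603 -0.70519024 -0.60179083]
side [0.24085631 0.66382158 0.9153756 ] [ 0.27199181 -0.59977243 -0.75252474]
```

View pics/scene0.png

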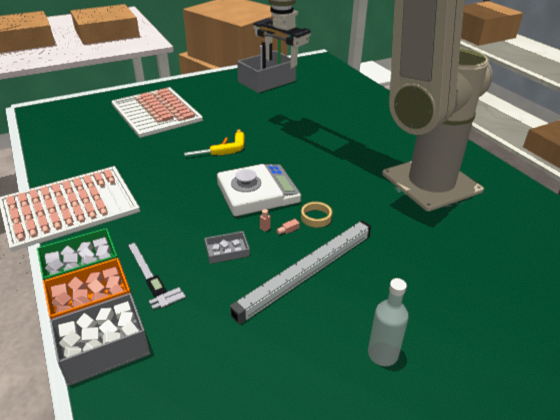

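View pics/side0.png

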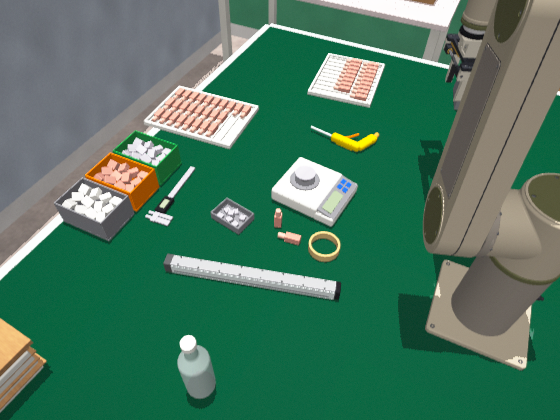

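The scene view shows the magazine running from (238,311) to (367,231) with the pan at (246,179). In the side view it runs from (168,264) to (338,290), with the pan at about (305,175). The bottle is well clear of both. I'll crop the magazine and the pan to get accurate pixel positions.

Run:
```python
from h import *
a=np.load('side.npy',allow_pickle=True).item();b=np.load('scene.npy',allow_pickle=True).item()
A=cv2.resize(a['pixels'][155:305,155:355],None,fx=4,fy=4,interpolation=cv2.INTER_CUBIC)
cv2.imwrite('pics/sidecrop.png',A)
for c,e1,e2,p in((a,(168,264),(338,290),(305,175)),(b,(238,311),(367,231),(246,179))):
    print(ray(c,*e1,.018),ray(c,*e2,.018),ray(c,*p,.078))
    # magazine bright blob
    g=c['pixels'].min(2); m=(g>110).astype('uint8'); m=cv2.morphologyEx(m,cv2.MORPH_CLOSE,np.ones((5,5)))
    n,l,st,ce=cv2.connectedComponentsWithStats(m)
    q=((np.array(e1)+e2)/2).astype(int);k=l[q[1],q[0]]
    cs,_=cv2.findContours((l==k).astype('uint8'),0,2);r=cv2.minAreaRect(cs[0]);print(st[k],r)
    print([ray(c,*x,.036)[:2].round(4).tolist() for x in cv2.boxPoints(r)])
```

```text
[0.73476872 0.22357332 0.018     ] [0.32254884 0.10570961 0.018     ] [ 0.53012065 -0.169739    0.078     ]
[ 164  255  172   45 3064] ((249.51348876953125, 275.9189453125), (173.27651977539062, 18.741483688354492), 9.462323188781738)
[[0.7251, 0.2551], [0.7506, 0.2059], [0.3328, 0.0947], [0.3219, 0.1454]]
[0.73053279 0.21483989 0.018     ] [0.32263374 0.11883353 0.018     ] [ 0.5421364 -0.1598204  0.078    ]
[ 237  222  131   97 2567] ((304.4065856933594, 268.75946044921875), (20.285621643066406, 151.55862426757812), 57.13682556152344)
[[0.7307, 0.202], [0.3192, 0.0902], [0.3337, 0.1594], [0.7285, 0.2554]]
```

View pics/sidecrop.png

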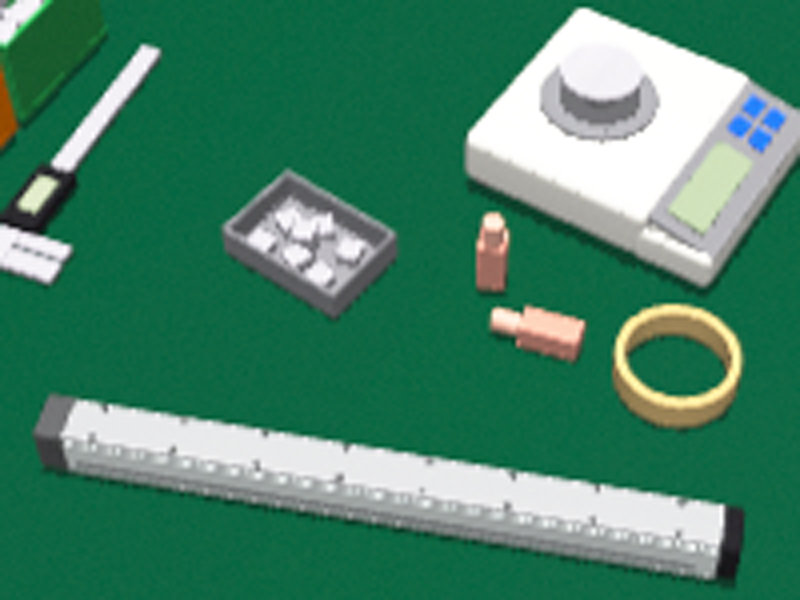

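Run:
```python
from h import *
a=np.load('side.npy',allow_pickle=True).item()
f=lambda x,y,z:ray(a,x/4+154.6,y/4+154.6,z)
for n,x,y,z in(('nose back',50,396,.036),('nose front',37,432,.036),('cap back',743,509,.036),('cap front',734,550,.036),('pan',600,73,.078),('panL',558,73,.078),('panR',642,73,.078),('panT',600,44,.078),('panB',600,102,.078),('case_b top',493,217,.06),('house left',468,132,.045),('house top',583,8,.045),('house bottom',703,275,.03)):print(n,f(x,y,z).round(4))
P=[f(50,396,.036),f(37,432,.036),f(743,509,.036),f(734,550,.036)]
n=(P[0]+P[1])/2;c=(P[2]+P[3])/2;d=n-c
print('ctr',(n+c)/2,'len',np.linalg.norm(d),'yaw',np.degrees(np.arctan2(d[1],d[0])))
b=np.load('scene.npy',allow_pickle=True).item()
m=(n+c)/2; print('scene px of ends',proj(b,n),proj(b,c),'pan',proj(b,f(600,73,.078)))
```

```text
nose back [0.7451 0.2072 0.036 ]
nose front [0.7365 0.2335 0.036 ]
cap back [0.3235 0.0931 0.036 ]
cap front [0.3187 0.1222 0.036 ]
pan [ 0.5346 -0.1774  0.078 ]
panL [ 0.5614 -0.164   0.078 ]
panR [ 0.5077 -0.1908  0.078 ]
panT [ 0.5465 -0.2055  0.078 ]
panB [ 0.5231 -0.1502  0.078 ]
case_b top [ 0.5507 -0.0337  0.06  ]
house left [ 0.6071 -0.1118  0.045 ]
house top [ 0.5861 -0.2715  0.045 ]
house bottom [ 0.4114 -0.0738  0.03  ]
ctr [0.53097018 0.16399718 0.036     ] len 0.43452961467878576 yaw 15.033000216831423
scene px of ends [234.26247222 308.85803079] [365.79173785 223.08460465] pan [245.90034399 175.15659894]
```

Call:
{"op": "apply_moves", "data": {"series": [{"jaw": -1, "linear": [0, -0.453, -0.46], "roll": 0.13}, {"jaw": -1, "linear": [0, -0.906, -0.921], "roll": 0.267}, {"jaw": -1, "linear": [0, -0.906, -0.921], "roll": 0.267}, {"jaw": -1, "linear": [0, -0.906, -0.921], "roll": 0.267}, {"jaw": -1, "linear": [0, -0.906, -0.921], "roll": 0.267}, {"jaw": -1, "linear": [0, -0.906, -0.921], "roll": 0.267}, {"jaw": -1, "linear": [0, -0.906, -0.921], "roll": 0.267}, {"jaw": -1, "linear": [0, -0.906, -0.921], "roll": 0.267}, {"jaw": -1, "linear": [0, -0.906, -0.921], "roll": 0.267}, {"jaw": -1, "linear": [0, -0.906, -0.921], "roll": 0.267}, {"jaw": -1, "linear": [0, -0.906, -0.921], "roll": 0.267}, {"jaw": -1, "linear": [0, -0.906, -0.921], "roll": 0.267}, {"jaw": -1, "linear": [0, -0.906, -0.921], "roll": 0.267}, {"jaw": -1, "linear": [0, -0.906, -0.921], "roll": 0.267}, {"jaw": -1, "linear": [0, -0.906, -0.921], "roll": 0.267}, {"jaw": -1, "linear": [0, -0.906, -0.921], "roll": 0.267}]}}

```text
t: 2.1
tool_pos: [0.5305, 0.163, 0.2187]
orientation: [2.083, 0.273, -2.084]
force: [-0.2, -0.5, 1.0]
opening: 0.0929
```

Run:
```python
from h import *
c=grab('wrist');cv2.imwrite('pics/w1.png',c['pixels']);np.save('w1.npy',c,allow_pickle=True)
s=c['state'];print(s['t'],s['tool_pos'],s['q']);print(cv2.Rodrigues(np.array(s['orientation'],float))[0].round(3));print(c['o'])
```

```text
2.1 [0.53047356 0.16302211 0.21868502] [2.04786848e-01 9.03807626e-03 1.61514659e+00 1.43097854e-03
 1.51772425e+00 1.51588271e+00]
[[-0.001  0.257 -0.966]
 [ 0.001 -0.966 -0.257]
 [-1.    -0.001  0.   ]]
[0.59654335 0.18077589 0.38423633]
```

View pics/w1.png

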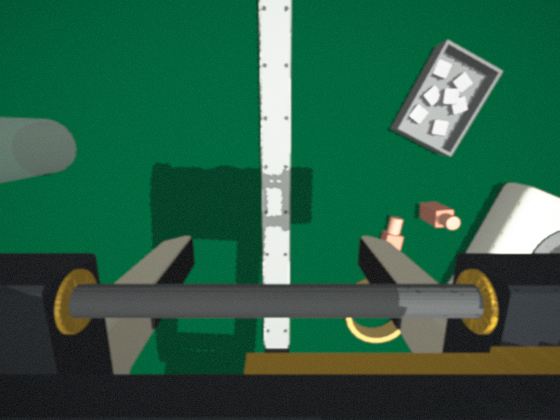

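The wrist view shows the magazine running vertically, with edges at columns about 259 and 292 and the cap end at about (276,350). The slug dish and lipstick cases are clear of it. Next I'll fit the axis.

Run:
```python
from h import *
c=np.load('w1.npy',allow_pickle=True).item();p=c['pixels'].astype(int)
m=(p.min(2)>110)
pts=[]
for v in list(range(10,160,10))+[225,235,245,255,265,325,335]:
    x=np.where(m[v,240:310])[0]
    if len(x)>15: pts.append(ray(c,240+(x[0]+x[-1])/2,v,.036)[:2]); w=np.linalg.norm(ray(c,240+x[0],v,.036)-ray(c,241+x[-1],v,.036))
    else: print(v,len(x))
pts=np.array(pts);vx,vy,x0,y0=cv2.fitLine(pts.astype('f4'),cv2.DIST_HUBER,0,.01,.01).ravel()
if vx<0:vx,vy=-vx,-vy
d=np.array([vx,vy]);print('width',w,'yaw',np.degrees(np.arctan2(vy,vx)))
t=c['state']['tool_pos'][:2];q=np.array([x0,y0]);n=np.array([-vy,vx])
print('perp offset of axis from TCP (n=left)',(q-t)@n)
cap=ray(c,276.5,353,.036)[:2];print('cap',cap,'centre from cap',cap+.22*d,'foot of TCP along from centre',(t-cap)@d-.22)
col=p[335:372,276].tolist();print(col)
```

```text
width 0.03435146977598862 yaw 15.103735
perp offset of axis from TCP (n=left) 0.001217019240606787
cap [0.32483118 0.10834259] centre from cap [0.53723142 0.16566743] foot of TCP along from centre -0.00721369604986738
[[232, 235, 231], [230, 233, 230], [230, 235, 231], [230, 233, 231], [229, 234, 230], [231, 235, 231], [232, 235, 231], [229, 234, 232], [230, 233, 230], [230, 233, 231], [229, 234, 231], [233, 236, 233], [225, 228, 226], [151, 156, 152], [75, 72, 74], [45, 44, 43], [44, 43, 44], [46, 62, 71], [32, 77, 99], [30, 87, 111], [39, 96, 118], [33, 90, 115], [34, 92, 116], [30, 91, 113], [35, 92, 113], [29, 87, 110], [33, 91, 116], [38, 92, 115], [35, 90, 114], [40, 94, 116], [29, 90, 113], [32, 87, 115], [33, 85, 111], [36, 91, 116], [28, 86, 109], [35, 92, 114], [30, 90, 115]]
```

Call:
{"op": "apply_moves", "data": {"series": [{"jaw": -1, "linear": [0.1, -0.002, 0], "roll": 0}, {"jaw": -1, "linear": [0.2, -0.002, 0], "roll": 0}, {"jaw": -1, "linear": [0.28, -0.002, 0], "roll": 0}, {"jaw": -1, "linear": [0.33, -0.002, 0], "roll": 0}, {"jaw": -1, "linear": [0.355, -0.002, 0], "roll": 0}, {"jaw": -1, "linear": [0.355, -0.002, 0], "roll": 0}, {"jaw": -1, "linear": [0.355, -0.002, 0], "roll": 0}]}}

```text
t: 3.02
tool_pos: [0.5317, 0.1647, 0.0077]
orientation: [2.087, 0.273, -2.081]
force: [0.6, 0.7, -0.2]
opening: 0.0928
```

```bash
cat >> h.py <<'E'
def avg(n=10):
    L=[]
    for i in range(n):
        c=read_camera('wrist'); s=read_state(); L.append(np.r_[s['force'],s['wrist_torque'],s['tool_pos']])
    L=np.array(L); R=cv2.Rodrigues(np.array(s['orientation'],float))[0]
    print('t',s['t'],'F',L.mean(0)[:3].round(3),'M',L.mean(0)[3:6].round(4),'sd',L.std(0)[:6].round(3),'pos',L.mean(0)[6:].round(4),'open',s['opening'])
    print('M about tool axes',(R.T@L.mean(0)[3:6]).round(4)); return L.mean(0)
E
python3 -c "
from h import *
np.save('bias.npy',avg(8))"
```

```text
t 3.425 F [ 0.101 -0.094 -0.002] M [ 0.0133 -0.0079 -0.0078] sd [0.422 0.49  0.402 0.031 0.017 0.025] pos [0.5311 0.1647 0.007 ] open 0.09324927276616904
M about tool axes [ 0.0078  0.0111 -0.0108]
```

Call:
{"op": "apply_moves", "data": {"series": [{"jaw": 1, "linear": [0, 0, 0], "roll": 0}, {"jaw": 1, "linear": [0, 0, 0], "roll": 0}, {"jaw": 1, "linear": [0, 0, 0], "roll": 0}, {"jaw": 1, "linear": [0, 0, 0], "roll": 0}, {"jaw": 1, "linear": [0, 0, 0], "roll": 0}, {"jaw": 1, "linear": [0, 0, 0], "roll": 0}, {"jaw": 1, "linear": [0, 0, 0], "roll": 0}, {"jaw": 1, "linear": [0, 0, 0], "roll": 0}], "force": 60}}

```text
t: 4.42
tool_pos: [0.5304, 0.1645, 0.0061]
orientation: [2.084, 0.273, -2.083]
force: [-0.1, -1.5, -0.2]
opening: 0.0316
```

```bash
python3 -c "
from h import *
np.save('grip.npy',avg(4))"
```

```text
t 4.625 F [ 0.01  -1.171 -0.132] M [-0.3117 -0.0832  0.093 ] sd [0.196 0.421 0.327 0.023 0.022 0.008] pos [0.5305 0.1645 0.0062] open 0.03137780151935077
M about tool axes [-9.320e-02  3.000e-04  3.225e-01]
```

Call:
{"op": "apply_moves", "data": {"series": [{"jaw": 1, "linear": [-0.003, 0, 0], "roll": 0}, {"jaw": 1, "linear": [-0.006, 0, 0], "roll": 0}, {"jaw": 1, "linear": [-0.008, 0, 0], "roll": 0}, {"jaw": 1, "linear": [-0.008, 0, 0], "roll": 0}, {"jaw": 1, "linear": [-0.008, 0, 0], "roll": 0}]}}

```text
t: 5.25
tool_pos: [0.5302, 0.1644, 0.0108]
orientation: [2.084, 0.273, -2.083]
force: [0.1, -0.1, -8.1]
opening: 0.0319
```

```bash
python3 -c "
from h import *
np.save('lift1.npy',avg(8))
cv2.imwrite('pics/side1.png',cv2.resize(grab('side')['pixels'][205:325,140:370],None,fx=3,fy=3))"
```

```text
t 5.65 F [ 0.205 -0.077 -7.401] M [-0.0765  0.3165 -0.0147] sd [0.427 0.783 0.387 0.022 0.021 0.028] pos [0.5304 0.1645 0.0109] open 0.03163611951825572
M about tool axes [ 0.0151 -0.3255 -0.0073]
```

Call:
{"op": "apply_moves", "data": {"series": [{"jaw": 1, "linear": [0.004, 0, 0], "roll": 0}, {"jaw": 1, "linear": [0.0078, 0, 0], "roll": 0}, {"jaw": 1, "linear": [0.0078, 0, 0], "roll": 0}, {"jaw": 1, "linear": [0.0078, 0, 0], "roll": 0}, {"jaw": 0.3, "linear": [0.0078, 0, 0], "roll": 0}, {"jaw": -0.2, "linear": [0.0078, 0, 0], "roll": 0}, {"jaw": -0.6, "linear": [0.0078, 0, 0], "roll": 0}, {"jaw": -0.6, "linear": [0.0078, 0, 0], "roll": 0}, {"jaw": -0.6, "linear": [0.0078, 0, 0], "roll": 0}]}}

```text
t: 6.82
tool_pos: [0.5305, 0.1645, 0.0064]
orientation: [2.084, 0.273, -2.083]
force: [-0.1, -1.3, 0.0]
opening: 0.0679
```

```bash
python3 -c "
from h import *
avg(3)"
```

```text
t 6.975 F [0.53  0.418 0.392] M [ 0.024  -0.0107  0.0106] sd [0.372 0.47  0.608 0.014 0.012 0.017] pos [0.5304 0.1645 0.0063] open 0.07369014613881796
M about tool axes [-0.0106  0.0164 -0.0204]
```

Call:
{"op": "apply_moves", "data": {"series": [{"jaw": -0.6, "linear": [0, 0, -0.04], "roll": 0}, {"jaw": -0.6, "linear": [0, 0, -0.085], "roll": 0}, {"jaw": -0.6, "linear": [0, 0, -0.085], "roll": 0}, {"jaw": -0.6, "linear": [0, 0, -0.085], "roll": 0}, {"jaw": -0.6, "linear": [0, 0, -0.085], "roll": 0}]}}

```text
t: 7.6
tool_pos: [0.5787, 0.1773, 0.0059]
orientation: [2.083, 0.273, -2.084]
force: [0.1, -0.1, 0.2]
opening: 0.0744
```

```bash
python3 -c "
from h import *
np.save('bias2.npy',avg(10))"
```

```text
t 8.1 F [-0.069 -0.265 -0.089] M [-0.0026  0.0187  0.0069] sd [0.48  0.536 0.539 0.034 0.034 0.029] pos [0.5794 0.1775 0.0063] open 0.07434270697609326
M about tool axes [-0.0069 -0.0187 -0.0023]
```

Call:
{"op": "apply_moves", "data": {"series": [{"jaw": 1, "linear": [0, 0, 0], "roll": 0}, {"jaw": 1, "linear": [0, 0, 0], "roll": 0}, {"jaw": 1, "linear": [0, 0, 0], "roll": 0}, {"jaw": 1, "linear": [0, 0, 0], "roll": 0}, {"jaw": 1, "linear": [0, 0, 0], "roll": 0}, {"jaw": 1, "linear": [0, 0, 0], "roll": 0}, {"jaw": 1, "linear": [-0.003, 0, 0], "roll": 0}, {"jaw": 1, "linear": [-0.006, 0, 0], "roll": 0}, {"jaw": 1, "linear": [-0.008, 0, 0], "roll": 0}, {"jaw": 1, "linear": [-0.008, 0, 0], "roll": 0}, {"jaw": 1, "linear": [-0.008, 0, 0], "roll": 0}], "force": 60}}

```text
t: 9.48
tool_pos: [0.5796, 0.1775, 0.011]
orientation: [2.084, 0.273, -2.083]
force: [0.3, 0.8, -7.0]
opening: 0.0315
```

```bash
python3 -c "
from h import *
np.save('lift2.npy',avg(16))"
```

```text
t 10.275 F [ 0.22   0.062 -7.231] M [ 0.0338 -0.0378  0.0029] sd [0.374 0.62  0.619 0.033 0.025 0.028] pos [0.5797 0.1776 0.0111] open 0.0312705314552303
M about tool axes [-0.003   0.0452 -0.023 ]
```

The two lifts agree. The first puts the balance point 45 mm from the middle towards the nose, and the second puts it about 6 mm back from this grip. The residual moment is small (0.05 N m), so I'll keep this grip and carry it, looking at the pan on the way.

Call:
{"op": "apply_moves", "data": {"series": [{"jaw": 1, "linear": [-0.01, 0, 0], "roll": 0}, {"jaw": 1, "linear": [-0.035, 0, 0], "roll": 0}, {"jaw": 1, "linear": [-0.07, 0, 0], "roll": 0}, {"jaw": 1, "linear": [-0.11, 0, 0], "roll": 0}, {"jaw": 1, "linear": [-0.15, 0, 0], "roll": 0}, {"jaw": 1, "linear": [-0.18, 0, 0], "roll": 0}, {"jaw": 1, "linear": [-0.195, 0.01, 0.004], "roll": 0}, {"jaw": 1, "linear": [-0.2, 0.035, 0.014], "roll": 0}, {"jaw": 1, "linear": [-0.2, 0.07, 0.028], "roll": 0}, {"jaw": 1, "linear": [-0.2, 0.11, 0.043], "roll": 0}, {"jaw": 1, "linear": [-0.2, 0.15, 0.058], "roll": 0}, {"jaw": 1, "linear": [-0.2, 0.19, 0.074], "roll": 0}, {"jaw": 1, "linear": [-0.2, 0.23, 0.09], "roll": 0}, {"jaw": 1, "linear": [-0.2, 0.265, 0.103], "roll": 0}, {"jaw": 1, "linear": [-0.2, 0.29, 0.113], "roll": 0}, {"jaw": 1, "linear": [-0.2, 0.304, 0.118], "roll": 0}, {"jaw": 1, "linear": [-0.2, 0.304, 0.118], "roll": 0}, {"jaw": 1, "linear": [-0.2, 0.304, 0.118], "roll": 0}]}}

```text
t: 12.52
tool_pos: [0.5581, -0.0165, 0.1308]
orientation: [2.084, 0.274, -2.083]
force: [0.2, -0.3, -6.9]
opening: 0.0317
```

Run:
```python
from h import *
c=grab('wrist');cv2.imwrite('pics/w2.png',c['pixels']);np.save('w2.npy',c,allow_pickle=True)
s=c['state'];print(s['t'],s['tool_pos'],proj(c,[.5346,-.1774,.078]))
print(cv2.Rodrigues(np.array(s['orientation'],float))[0].round(4))
d=grab('scene');cv2.imwrite('pics/scene2.png',cv2.resize(d['pixels'][120:300,150:390],None,fx=3,fy=3));np.save('scene2.npy',d,allow_pickle=True)
avg(6)
```

```text
12.525 [ 0.55809759 -0.01650148  0.13079966] [469.2068438  304.81921571]
[[ 2.000e-04  2.571e-01 -9.664e-01]
 [ 1.700e-03 -9.664e-01 -2.571e-01]
 [-1.000e+00 -1.600e-03 -7.000e-04]]
t 12.925 F [-0.077  0.294 -7.669] M [ 0.0131 -0.0345 -0.0217] sd [0.54  0.152 0.534 0.018 0.023 0.037] pos [ 0.5581 -0.0166  0.1308] open 0.03164972214524266
M about tool axes [ 0.0216  0.0367 -0.0038]
```

View pics/w2.png

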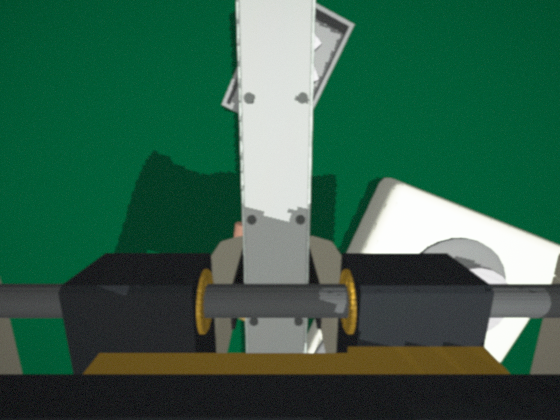

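View pics/scene2.png

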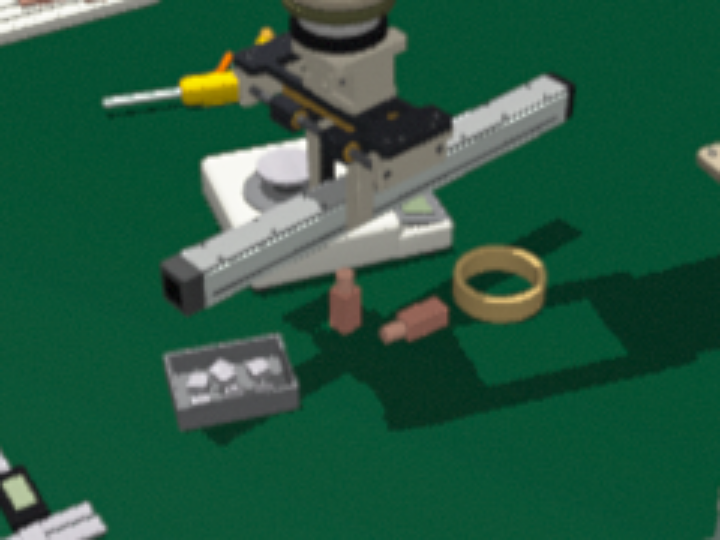

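The wrist view shows the pan half hidden behind the gripper: the predicted centre is (469,305), and a bright rim is visible at about (490,280). The scene view shows the magazine held level, with the lipstick cases, dish and tape undisturbed. I'll check the pan in the first scene picture as a second measurement.

Run:
```python
from h import *
b=np.load('scene.npy',allow_pickle=True).item();w=np.load('w2.npy',allow_pickle=True).item()
A=cv2.resize(b['pixels'][155:215,210:305],None,fx=6,fy=6,interpolation=cv2.INTER_CUBIC)
B=cv2.resize(w['pixels'][220:340,410:540],None,fx=3,fy=3,interpolation=cv2.INTER_CUBIC)
g=np.zeros((720,570,3),'uint8');g[:360]=A;g[360:,:390]=B[:360]
g=g[:, :];cv2.imwrite('pics/pan.png',cv2.resize(g,None,fx=.83,fy=.83,interpolation=cv2.INTER_AREA))
```

```text
(no output)
```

View pics/pan.png

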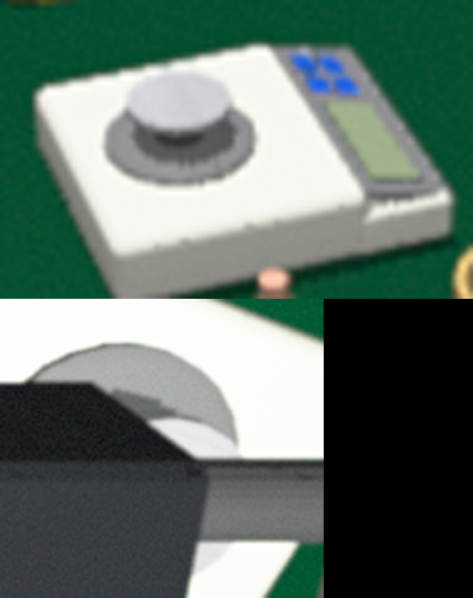

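The pan centre in the scene view, (246.0,175.0), matches the projection of the side-view estimate to within a pixel. So the pan is at (0.535, -0.177).

Call:
{"op": "apply_moves", "data": {"series": [{"jaw": 1, "linear": [0, 0.01, 0.004], "roll": 0}, {"jaw": 1, "linear": [0, 0.035, 0.014], "roll": 0}, {"jaw": 1, "linear": [0, 0.075, 0.029], "roll": 0}, {"jaw": 1, "linear": [0, 0.115, 0.045], "roll": 0}, {"jaw": 1, "linear": [0, 0.155, 0.06], "roll": 0}, {"jaw": 1, "linear": [0, 0.195, 0.076], "roll": 0}, {"jaw": 1, "linear": [0, 0.228, 0.089], "roll": 0}, {"jaw": 1, "linear": [0, 0.249, 0.097], "roll": 0}, {"jaw": 1, "linear": [0, 0.249, 0.097], "roll": 0}, {"jaw": 1, "linear": [0.015, 0.249, 0.097], "roll": 0}, {"jaw": 1, "linear": [0.035, 0.249, 0.097], "roll": 0}, {"jaw": 1, "linear": [0.055, 0.249, 0.097], "roll": 0}, {"jaw": 1, "linear": [0.065, 0.249, 0.097], "roll": 0}, {"jaw": 1, "linear": [0.065, 0.249, 0.097], "roll": 0}, {"jaw": 1, "linear": [0.065, 0.249, 0.097], "roll": 0}]}}

```text
t: 14.8
tool_pos: [0.5406, -0.1762, 0.0921]
orientation: [2.084, 0.273, -2.082]
force: [0.5, 0.7, -6.7]
opening: 0.0318
```

Run:
```python
from h import *
d=grab('side');e=grab('scene')
a=cv2.resize(d['pixels'][125:275,180:400],None,fx=3,fy=3);b=cv2.resize(e['pixels'][100:250,170:370],None,fx=3,fy=3)
cv2.imwrite('pics/pre.png',cv2.resize(np.vstack([a[:,:600],b]),None,fx=.66,fy=.66,interpolation=cv2.INTER_AREA))
p=avg(8)
R=cv2.Rodrigues(np.array(read_state()['orientation'],float))[0];print(R.round(3))
```

```text
t 15.3 F [-0.073  0.038 -7.028] M [ 0.0263 -0.0439 -0.0258] sd [0.472 0.634 0.431 0.022 0.03  0.02 ] pos [ 0.5405 -0.1762  0.092 ] open 0.0316690628565553
M about tool axes [ 0.0258  0.0493 -0.0141]
[[ 0.     0.257 -0.966]
 [ 0.001 -0.966 -0.257]
 [-1.    -0.001 -0.001]]
```

View pics/pre.png

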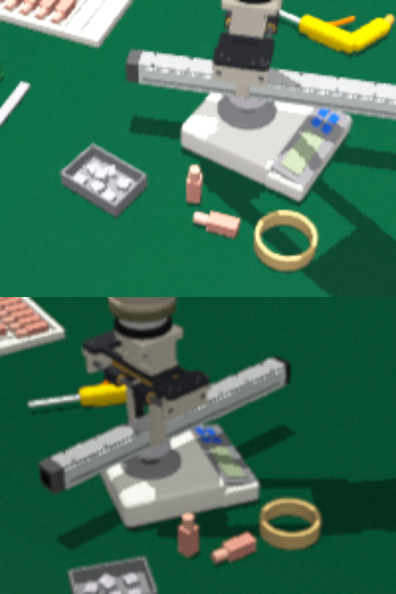

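The magazine is level over the pan in both views, with both ends free. Now I'll lower it gently.

Call:
{"op": "apply_moves", "data": {"series": [{"jaw": 1, "linear": [0.003, 0, 0], "roll": 0}, {"jaw": 1, "linear": [0.006, 0, 0], "roll": 0}, {"jaw": 1, "linear": [0.008, 0, 0], "roll": 0}, {"jaw": 1, "linear": [0.01, 0, 0], "roll": 0}, {"jaw": 1, "linear": [0.0115, 0, 0], "roll": 0}, {"jaw": 1, "linear": [0.0115, 0, 0], "roll": 0}, {"jaw": 1, "linear": [0.0115, 0, 0], "roll": 0}]}}

```text
t: 16.18
tool_pos: [0.5403, -0.1761, 0.0848]
orientation: [2.084, 0.274, -2.083]
force: [0.6, 0.9, -7.5]
opening: 0.0317
```

```bash
python3 -c "
from h import *
avg(4)"
```

```text
t 16.375 F [-0.213  0.023 -7.078] M [ 0.0347 -0.0484 -0.0017] sd [0.36  0.263 0.275 0.018 0.018 0.041] pos [ 0.5403 -0.1761  0.0849] open 0.03154550793539363
M about tool axes [ 0.0017  0.0557 -0.0211]
```

Call:
{"op": "apply_moves", "data": {"series": [{"jaw": 1, "linear": [0.001, 0, 0], "roll": 0}, {"jaw": 1, "linear": [0.0015, 0, 0], "roll": 0}, {"jaw": 1, "linear": [0.0015, 0, 0], "roll": 0}, {"jaw": 1, "linear": [0.0015, 0, 0], "roll": 0}]}}

```text
t: 16.88
tool_pos: [0.5404, -0.1762, 0.0843]
orientation: [2.084, 0.274, -2.082]
force: [-1.9, 2.3, -2.8]
opening: 0.0317
```

```bash
python3 -c "
from h import *
avg(4)"
```

```text
t 17.075 F [-1.989  1.371 -0.967] M [0.1872 0.4215 0.0118] sd [0.453 0.133 0.288 0.032 0.048 0.053] pos [ 0.5405 -0.1762  0.0843] open 0.031149344764875183
M about tool axes [-0.0111 -0.3592 -0.2893]
```

Call:
{"op": "apply_moves", "data": {"series": [{"jaw": 1, "linear": [0.0003, 0, 0], "roll": 0}, {"jaw": 1, "linear": [0.0003, 0, 0], "roll": 0}, {"jaw": 1, "linear": [0.0003, 0, 0], "roll": 0}], "force": 10}}

```text
t: 17.45
tool_pos: [0.5405, -0.1762, 0.0843]
orientation: [2.084, 0.273, -2.082]
force: [-2.8, 1.7, 1.0]
opening: 0.0319
```

Call:
{"op": "apply_moves", "data": {"series": [{"jaw": 0.25, "linear": [0, 0, 0], "roll": 0}, {"jaw": 0.15, "linear": [0, 0, 0], "roll": 0}, {"jaw": 0, "linear": [0, 0, 0], "roll": 0}, {"jaw": -0.3, "linear": [0, 0, 0], "roll": 0}, {"jaw": -0.7, "linear": [0, 0, 0], "roll": 0}, {"jaw": -1, "linear": [0, 0, 0], "roll": 0}, {"jaw": -1, "linear": [0, 0, 0], "roll": 0}, {"jaw": -1, "linear": [0, 0, 0], "roll": 0}, {"jaw": -1, "linear": [0, 0, 0], "roll": 0}]}}

```text
t: 18.58
tool_pos: [0.5405, -0.1762, 0.0843]
orientation: [2.084, 0.273, -2.082]
force: [-0.8, 0.1, -1.2]
opening: 0.0925
```

Run:
```python
from h import *
avg(3)
d=grab('side');e=grab('scene')
a=cv2.resize(d['pixels'][125:275,180:380],None,fx=3,fy=3);b=cv2.resize(e['pixels'][100:250,170:370],None,fx=3,fy=3)
cv2.imwrite('pics/rel.png',cv2.resize(np.vstack([a,b]),None,fx=.66,fy=.66,interpolation=cv2.INTER_AREA))
```

```text
t 18.725 F [ 0.364 -0.012  0.024] M [0.0132 0.01   0.024 ] sd [0.559 0.242 0.464 0.054 0.02  0.016] pos [ 0.5405 -0.1762  0.0843] open 0.09282768473161317
M about tool axes [-0.024  -0.0063 -0.0153]
```

View pics/rel.png

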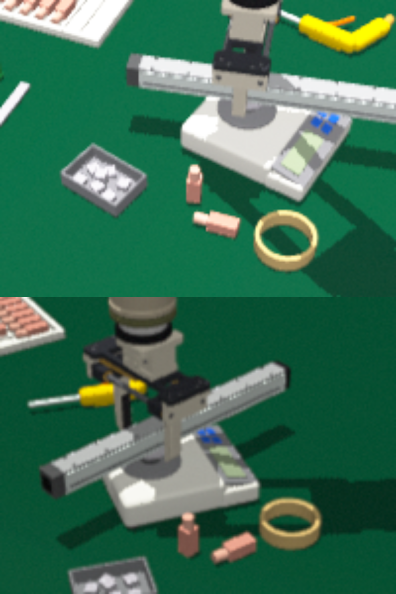

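The magazine lies level on the pan with the jaws open, and the other items haven't moved. Now I'll retreat straight up.

Call:
{"op": "apply_moves", "data": {"series": [{"jaw": -1, "linear": [-0.02, 0, 0], "roll": 0}, {"jaw": -1, "linear": [-0.06, 0, 0], "roll": 0}, {"jaw": -1, "linear": [-0.1, 0, 0], "roll": 0}, {"jaw": -1, "linear": [-0.15, 0, 0], "roll": 0}, {"jaw": -1, "linear": [-0.2, 0, 0], "roll": 0}, {"jaw": -1, "linear": [-0.23, 0, 0], "roll": 0}, {"jaw": -1, "linear": [-0.23, 0, 0], "roll": 0}, {"jaw": -1, "linear": [-0.23, 0, 0], "roll": 0}]}}

```text
t: 19.82
tool_pos: [0.5398, -0.1761, 0.221]
orientation: [2.083, 0.274, -2.084]
force: [-1.0, 0.3, 0.1]
opening: 0.0926
```

Run:
```python
from h import *
avg(10)
d=grab('side');e=grab('scene')
a=cv2.resize(d['pixels'][100:290,160:420],None,fx=2,fy=2);b=cv2.resize(e['pixels'][100:210,150:410],None,fx=2,fy=2)
cv2.imwrite('pics/fin.png',np.vstack([a,b]))
```

```text
t 20.325 F [ 0.121 -0.13  -0.168] M [ 0.0144 -0.0017  0.0013] sd [0.713 0.33  0.374 0.025 0.034 0.017] pos [ 0.54   -0.1761  0.2213] open 0.09321446961194084
M about tool axes [-0.0013  0.0053 -0.0135]
```

View pics/fin.png

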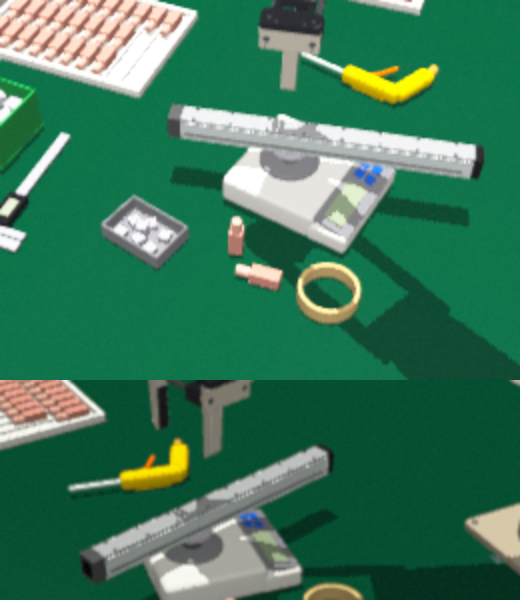

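The magazine rests level on the pan alone, with the nose end at about (175,120) and the cap end at about (478,160) in the upper half. The gripper is clear of it.

```bash
python3 -c "
from plant import *
print(close_job())"
```

```text
the job is handed in; nothing more can be done
None
```

The magazine is on the scale pan, level and right way up, with both ends free in the air. I handed the job in at about 20 s of the 72 s allowed.

- **Feel lift:** I gripped the magazine at its middle and lifted it about 5 mm. It was heavy towards the nose, with the balance point about 45 mm from the middle and a lift force of about 7.4 N. I then set it back down and let go.
- **Second grip:** I took it again about 6 mm past the balance point, towards the nose. The leftover moment was only about 0.05 N m, so I kept that grip and allowed for the offset when placing it.
- **Placing:** I carried it level and lowered it until the pan took the load, then released it slowly. A sideways force of 2 to 3 N showed while it was touching the pan and still gripped, and it went away on release.
- **Last checks:** After I backed off, both outside cameras showed the magazine steady and level on the pan. The lipstick cases, dish, tape and blow gun had not moved. The bottle was outside the last pictures, and the arm never went near it. The gripper was open and clear, and the wrist force was close to zero.
- **Disagreement:** My first rough reading of the pan's position from the scene camera was up to 2 cm off. A closer reading matched the side camera to within a pixel.

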